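Free a T-key from its locking socket and hang it up

TASK

The T-handled key stands locked in its upright tube socket: turn it until its cross pin finds the hidden way out, without wrenching it, and pull it out of the tube. Then hang it on the two-legged rest, its handle bar lying in both notches and its shaft hanging down between the legs. Let go of it and leave the mug, screwdriver, pliers and tape where they are.

Things in the scene. Friction and masses are not known exactly. Their poses are not given: they have to be found in the camera images.
- t_key: Loose steel T-shaped key, about 0.25 kg, 167 mm tall. Origin: centre of the shaft's foot; z up the shaft, x along the handle bar. Shaft 14 mm diameter. A black disc collar (54 mm diameter, 6 mm thick, underside 80 mm above the foot) rests on the socket's rim and hides the inside. It looks the same after a half turn.
- t_key_bar (a point): Middle of the key's handle bar, on the bar's axis, 160 mm above the foot; axes as the key's. The bar is round, 14 mm in diameter, 110 mm long, along x.
- t_key_pin (a point): Middle of the key's cross pin, 30 mm above the foot: a round pin, 6 mm diameter, 40 mm tip to tip, through the shaft, parallel to the handle bar (x). Inside the socket at the start.
- socket: Upright aluminium tube fixed to the bench, 56 mm outer and 46 mm inner diameter, 90 mm high, 84 mm wide flange. Origin: on its axis at the bench. The key starts with its foot 10 mm above the bench, its bar 170 mm up.
- socket_catch (a point): Underside of the hidden catch plate in the tube, on the axis, 48 mm above the bench; plate 8 mm thick, with a 15 mm wide slot across the axis for the pin. Out of line, the key rises 5 mm and catches. The slot's direction cannot be seen: 0.6 rad to a quarter turn from the key's starting direction, to one side or the other (this point's axes do not show it); turn either way.
- rest: Aluminium rest fixed to the bench: base 90 (x) by 120 (y) by 8 mm, two upright legs at y = +-44 mm (10 mm thick, 78 mm free between them), on each a 90 degree V notch open upward, tips 193 mm high and 18 mm to each side. Origin: middle of the underside. The bar shall lie along y; the shaft goes in between the legs along x or from above.
- rest_seat (a point): Point midway between the two notches where the middle of the bar's axis lies when the key hangs properly: 185 mm above the bench; axes as the rest's.
- mug: Mug, 92 mm high, 78 mm across, a bystander. Origin at its underside.
- screwdriver: Screwdriver with blue handle, 174 mm long, lying on the bench, a bystander. Origin at its underside.
- pliers: Pliers, 171 mm long, lying on the bench, a bystander. Origin at their underside.
- tape: Roll of black tape, 60 mm across and 19 mm high, lying flat, a bystander. Origin at its underside.
Mind the look-alikes: they are no part of the job. Of the things shaped like the t_key, the steel one is meant.

How it is judged:
By the outcome, as a careful person would: the job done as asked, in the order asked, and still so for the second after the job is handed in, with the robot touching nothing.
It also fails if it takes over 67 s, if anything falls off the work surface, if the arm or the gripper's body presses on something with over 40 N, if the wrist force passes 120 N, or if a joint passes its speed limit or range.

ROBOT

A 7-joint arm with a two-finger parallel gripper is mounted at the origin on the work surface; the furniture and walls round the work are solid. World frame = base frame: x ahead of the robot, y to its left, z up, the work surface at z = 0. Lengths are in m, angles in rad, forces in N, time in s.
With the tool pointing down it reaches from about 0.35 to 0.9 m from the base axis. Payload 19.9 kg.
Tool frame: the origin (TCP) lies midway between the tips of the shut fingers; the grasp point (between the pads) lies 19 mm behind it; z points along the fingers, y is the line along which they close (so a half turn about z gives the same grasp; the last joint's range is limited). The gripper opens to 94 mm and grips with 3 to 60 N. Pads are 16 mm wide; open, the fingers measure 119 mm over their backs; the gripper's body (75 mm by 177 mm) begins 78 mm behind the grasp point.
Start: joints at [-1.254, 0.417, -0.01, 1.614, 0.005, 1.111, -0.053], TCP at [0.219, 0.585, 0.205] pointing down, gripper open.
Joint ranges: [-2.81, 2.81], [-0.39, 2.02], [-1.27, 1.25], [0.06, 2.57], [-1.19, 4.33], [0.19, 2], [-2.82, 2.82]. Speed limits (rad/s): [1.89, 1.89, 2.39, 2.39, 3.01, 3.01, 3.01].

INTERFACE

Orientations are given as a 3x3 rotation matrix whose columns are the frame's x, y, z axes.
In Python, from station import env, eyes, order gives the robot as it stands.
- The arm moves only by the tool step_arm, never from a script. Its argument "motion" is a list that holds one entry, the list of rows, each a list of 7 numbers: the opening, from -1 (shut) to 1 (fully open), then the shift along the tool's x, y, z as a fraction of full scale, then the turn, a rotation vector about the tool's x, y, z as a fraction of full scale. A call has 1 to 8 rows; each row shifts and turns the commanded pose from where the row before left it, along the tool's axes as they then stand; what a row does not reach is not made up. Full scale, the value 1, is 0.025 m for a shift and 0.12 rad for a turn. A row lasts 1/12 s, in which the tool goes at most 41.7 mm and 7.16 degrees, less where a joint would pass 70% of its speed; a pose out of reach is approached as far as the arm can. A call with a number of a shift or a turn outside -1 to 1 is refused whole. A call with a gripper value outside its range is refused whole. The fingers move at their own pace and stop on an object; "newtons" is the grip in N (left out, the last holds). Time passes only in rows, so rows that do not move let the fingers close. It gives the time, the measured TCP pose, the force, the opening and the grip force at its end, in the units of the state.
- env.get_obs(): the state, without advancing time (a new reading comes with each control period).
- eyes.get_image(name): name is "side" or "top" or "wrist"; returns the picture (400x640x3 uint8, red, green, blue); there is no depth.
- eyes.camera_params(name): a dict with "fx", "fy", "cx", "cy" (pixels), "view" (4x4, takes a point from world to camera coordinates). Camera axes: x right, y down, z forward; pixel columns grow to the right and rows downward; lengths in m; the calibration is good to about 2 mm. A picture is of the moment at which its call begins: read the wrist's pose just before it. camera_params takes no time and is no camera call; for the wrist camera it gives the pose at the moment of the call.
- order.hand_in(): hands the job in; it is judged then, once.
The state is a dict: "time": time; "q": joint angles; "dq": joint speeds; "tau": joint torques, N m; "ee_pos": TCP position; "orientation": TCP orientation; "contact_force": force on the tool from outside, world axes, zero at the start; "moment": the same for the moment, N m; "gripper_width": opening from 0.0 (shut) to 1.0 (fully open); "gripper_force": force on a finger pad.
Only numpy, scipy, OpenCV 4.12 (cv2) and the standard library are available. Lean on these libraries where they do the work, as an engineer would, in place of code of your own. Each camera call takes 0.05 s, during which the arm holds its last target. There are 200 camera calls.

## Working session

There is one attempt and no reset: what is moved stays moved. The work goes in short steps, Python scripts to look and compute and a tool call to move; the robot and the scene stay as the last step left them, time stands still between calls to the robot, and variables do not carry over. Pictures are saved under pics/ and viewed, at most 10 in all, crops included, and the job is handed in when it is done.

Besides the shell and the picture viewer there is one more tool, called after "Request:" by a JSON object that holds its "op" and its "data". step_arm: Moves the arm, as the interface text tells. Its arguments: {"type":"object","properties":{"motion":{"type":"array","items":{"type":"array","items":{"type":"array","items":{"type":"number"}}}},"newtons":{"type":"number"}},"required":["motion"]}

```bash
mkdir -p pics; ls; python3 - <<'E'
from station import env,eyes,order
import cv2,numpy as np
o=env.get_obs();print({k:np.round(v,3).tolist() for k,v in o.items()})
for n in("side","top"):
    cv2.imwrite(f"pics/{n}0.png",eyes.get_image(n)[:,:,::-1])
    p=eyes.camera_params(n);print(n,p["fx"],p["fy"],p["cx"],p["cy"],np.round(p["view"],4).tolist())
E
```

```text
pics
{'time': 0.0, 'q': [-1.253, 0.418, -0.01, 1.614, 0.005, 1.111, -0.053], 'dq': [-0.0, 0.001, -0.002, 0.001, 0.001, -0.001, -0.0], 'tau': [-0.002, -85.127, 0.638, -42.598, -0.049, 0.019, 0.0], 'ee_pos': [0.219, 0.585, 0.205], 'orientation': [[-0.936, 0.351, -0.0], [0.351, 0.936, -0.001], [-0.0, -0.001, -1.0]], 'contact_force': [-0.216, 0.295, -0.027], 'moment': [0.003, -0.018, -0.049], 'gripper_force': 0.0, 'gripper_width': 1.002}
side 516.4753399388536 516.4753399388536 312.035824753327 193.2539665783848 [[-0.8851, 0.4655, 0.0058, 0.4158], [0.3356, 0.6466, -0.685, -0.1862], [-0.3226, -0.6043, -0.7285, 1.4088], [0.0, 0.0, 0.0, 1.0]]
top 493.322635736868 493.322635736868 328.15635994824595 197.89971244044867 [[0.0281, -0.9996, 0.0018, 0.1432], [-0.9916, -0.0281, -0.1262, 0.5221], [0.1262, 0.0018, -0.992, 1.2696], [0.0, 0.0, 0.0, 1.0]]
```

View pics/side0.png

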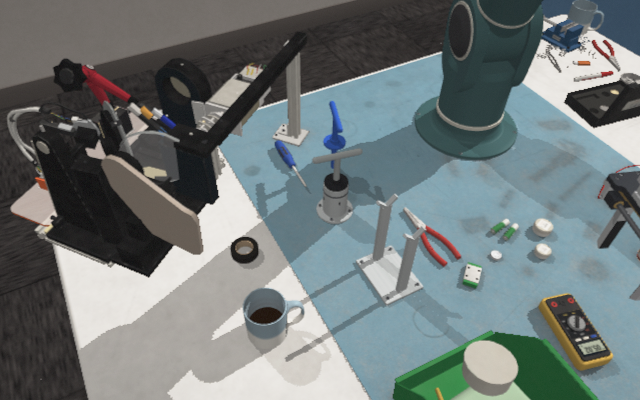

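View pics/top0.png

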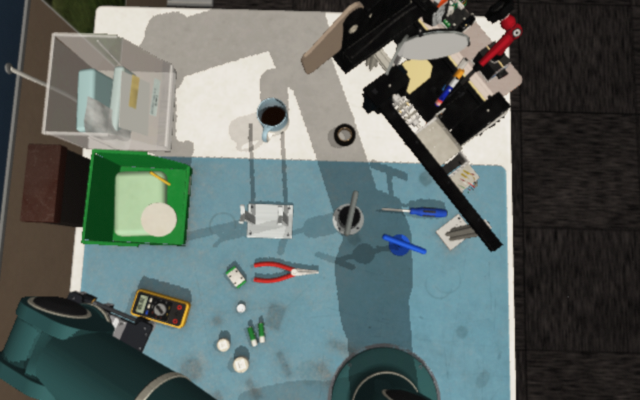

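Side view: the candidates for the T-key are the steel one (bar 314,158 to 360,153, socket at 335,205) and a blue one (335,120). The steel one in the tube with the black collar fits the description. Rest with two legs: (390,265). A single grey post at (290,100) is a look-alike. Top view: steel bar around (355,193)–(345,232), rest at (267,220), blue key (405,243). I'll confirm in an enlarged crop.

```bash
cat > h.py <<'E'
import numpy as np,cv2
from station import env,eyes,order
def ray(p,u,v):
    V=np.array(p["view"]);R,t=V[:3,:3],V[:3,3]
    d=R.T@np.array([(u-p["cx"])/p["fx"],(v-p["cy"])/p["fy"],1.]);return -R.T@t,d/np.linalg.norm(d)
def plane(p,u,v,z):
    c,d=ray(p,u,v);return c+d*(z-c[2])/d[2]
def tri(obs):
    A=np.zeros((3,3));b=np.zeros(3);rs=[ray(*o) for o in obs]
    for c,d in rs:
        M=np.eye(3)-np.outer(d,d);A+=M;b+=M@c
    x=np.linalg.solve(A,b);return x,[1000*np.linalg.norm((np.eye(3)-np.outer(d,d))@(x-c)) for c,d in rs]
def proj(p,X):
    V=np.array(p["view"]);c=V[:3,:3]@X+V[:3,3];return p["fx"]*c[0]/c[2]+p["cx"],p["fy"]*c[1]/c[2]+p["cy"]
E
python3 - <<'E'
import cv2,numpy as np
a=cv2.imread("pics/side0.png")[90:310,270:430];b=cv2.imread("pics/top0.png")[170:260,230:430]
a=cv2.resize(a,None,fx=2.7,fy=2.7,interpolation=2);b=cv2.resize(b,(360*1,162),interpolation=2)
b=cv2.resize(cv2.imread("pics/top0.png")[180:250,310:390],None,fx=4.5,fy=4.5,interpolation=2)
c=cv2.resize(cv2.imread("pics/top0.png")[190:250,230:310],None,fx=4.5,fy=4.5,interpolation=2)
o=np.zeros((600,800,3),np.uint8);o[:a.shape[0],:a.shape[1]]=a;o[:b.shape[0],435:795]=b;o[320:320+c.shape[0],435:795]=c
cv2.imwrite("pics/crop1.png",o)
E
```

```text
(no output)
```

View pics/crop1.png

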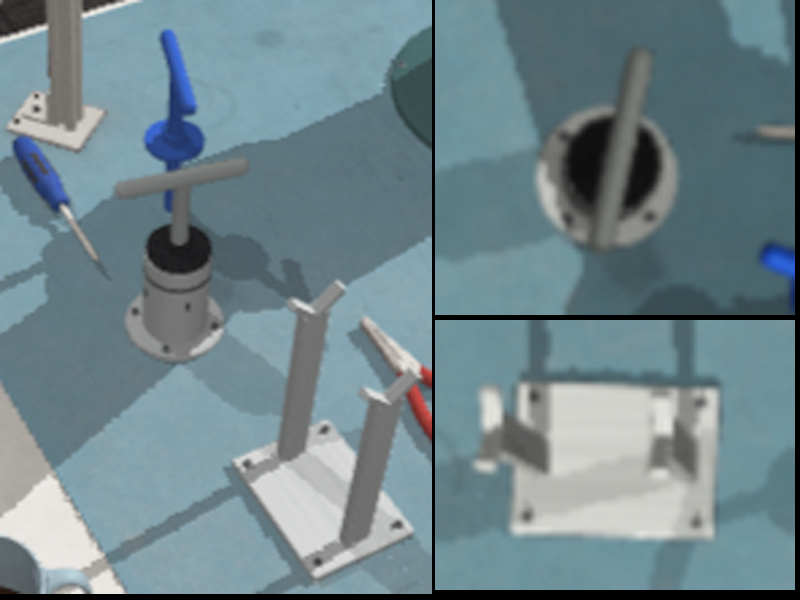

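The crop confirms the steel key in the tube (bar ends side ≈(314,160),(361,151)) and shows the two-legged rest with its V notches. Now a coarse triangulation.

```bash
python3 - <<'E'
from h import *
S=eyes.camera_params("side");T=eyes.camera_params("top")
s=lambda x,y:(S,270+x/2.7,90+y/2.7); t=lambda x,y:(T,310+(x-435)/4.5,180+y/4.5); r=lambda x,y:(T,230+(x-435)/4.5,190+(y-320)/4.5)
for a,b in((s(118,190),t(640,52)),(s(246,166),t(600,243)),(s(118,190),t(600,243)),(s(246,166),t(640,52))):
    x,e=tri([a,b]);print("bar",x.round(4),np.round(e,1))
for n,a,b in(("A-l",s(291,303),r(490,390)),("A-r",s(342,285),r(485,468)),("A-l'",s(291,303),r(662,393)),("A-r'",s(342,285),r(662,476)),("B-l",s(365,393),r(490,390)),("B-r",s(413,376),r(485,468))):
    x,e=tri([a,b]);print(n,x.round(4),np.round(e,1))
# rest base corners (top at z=.008), flange
for c in((517,382),(718,384),(714,537),(513,533)): print("base",plane(*r(*c),.008).round(4))
print("flange",plane(*t(606,178),.008).round(4), plane(*s(175,322),.008).round(4))
E
```

```text
bar [0.517  0.0936 0.1688] [0.6 0.6]
bar [0.4155 0.1128 0.1668] [1.6 1.6]
bar [0.4587 0.0856 0.1303] [47. 47.]
bar [0.4769 0.1262 0.2194] [44.7 44.7]
A-l [0.489  0.3287 0.2516] [26.8 26.8]
A-r [0.4507 0.329  0.2499] [26.7 26.7]
A-l' [0.475  0.2678 0.1896] [0.5 0.5]
A-r' [0.4322 0.2667 0.1856] [0.9 0.9]
B-l [0.4744 0.3561 0.1889] [0.1 0.1]
B-r [0.4351 0.3569 0.1846] [0.7 0.7]
base [0.499  0.3721 0.008 ]
base [0.5012 0.2522 0.008 ]
base [0.41   0.2511 0.008 ]
base [0.4091 0.3701 0.008 ]
flange [0.4641 0.1032 0.008 ] [0.4687 0.11   0.008 ]
```

Request:
{"op": "step_arm", "data": {"motion": [[[1,-0.3,-0.3,-1,0,0,0],[1,-0.7,-0.6,-1,0,0,0],[1,-1,-0.9,-1,0,0,0],[1,-1,-0.9,-1,0,0,0],[1,-1,-0.9,0,0,0,0],[1,-1,-0.9,0,0,0,0],[1,-1,-0.9,0,0,0,0],[1,-1,-0.9,0,0,0,0]]]}}

```text
time: 0.77
ee_pos: [0.3282, 0.375, 0.3051]
orientation: [[-0.936, 0.351, -0.0], [0.351, 0.936, -0.0], [0.0, -0.0, -1.0]]
contact_force: [0.6, -0.8, 0.4]
gripper_width: 0.999
gripper_force: 0.0
```

Request:
{"op": "step_arm", "data": {"motion": [[[1,-1,-0.9,0,0,0,0],[1,-1,-0.9,0,0,0,0],[1,-1,-0.9,0,0,0,0],[1,-1,-0.9,0,0,0,0],[1,-1,-0.9,0,0,0,0],[1,-1,-0.9,0,0,0,0],[1,-1,-0.9,0,0,0,0],[1,-0.9,-0.9,0,0,0,-0.7]]]}}

```text
time: 1.43
ee_pos: [0.45, 0.1369, 0.3051]
orientation: [[-0.962, 0.273, 0.0], [0.273, 0.962, -0.0], [-0.0, -0.0, -1.0]]
contact_force: [0.2, 0.2, -0.4]
gripper_width: 1.0
gripper_force: 0.0
```

Request:
{"op": "step_arm", "data": {"motion": [[[1,-0.5,-0.5,0,0,0,-0.7],[1,-0.1,-0.2,0,0,0,0],[1,0,0,0,0,0,0]]]}}

```text
time: 1.68
ee_pos: [0.4598, 0.1168, 0.305]
orientation: [[-0.981, 0.193, -0.0], [0.193, 0.981, -0.0], [0.0, -0.0, -1.0]]
contact_force: [0.2, -0.4, 0.4]
gripper_width: 0.997
gripper_force: 0.0
```

```bash
python3 - <<'E'
from h import *
o=env.get_obs();p=eyes.camera_params("wrist")
im=eyes.get_image("wrist");cv2.imwrite("pics/w1.png",im[:,:,::-1])
import pickle;pickle.dump(p,open("w1.pkl","wb"))
print(o["time"],o["ee_pos"].__repr__(),np.round(o["q"],3),np.round(p["view"],4).tolist(),p["fx"],p["cx"],p["cy"])
for X in((.517,.0936,.17),(.4155,.1128,.17),(.466,.103,.1)):print(proj(p,np.array(X)))
E
```

```text
1.6833 array([0.45983701, 0.11681225, 0.30502617]) [-0.675  0.052  0.378  1.852 -0.02   1.242  1.085] [[0.1935, 0.9811, -0.0004, -0.2027], [0.9551, -0.1883, 0.2289, -0.4646], [0.2244, -0.0447, -0.9735, 0.389], [0.0, 0.0, 0.0, 1.0]] 299.50617285135934 310.8777775743641 197.12331448227548
(np.float64(301.12681748439286), np.float64(242.18269735600677))
(np.float64(299.61257320200133), np.float64(148.99857345825967))
(np.float64(302.05459533973885), np.float64(184.85960720966156))
```

View pics/w1.png

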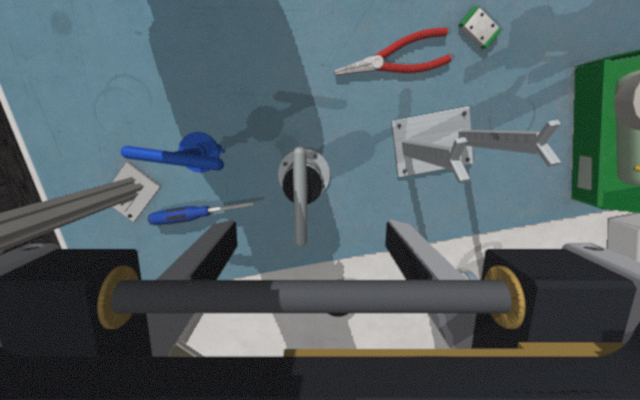

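The wrist view agrees to about 1 px: bar ends (300,149) and (301,243), rest to the right at (440,145), blue key to the left. I'll descend on the steel bar.

Request:
{"op": "step_arm", "data": {"motion": [[[1,-0.17,-0.25,0.5,0,0,0],[1,-0.18,-0.25,1,0,0,0],[1,0,0,1,0,0,0],[1,0,0,1,0,0,0],[1,0,0,1,0,0,0],[1,0,0,0.6,0,0,0],[1,0,0,0,0,0,0]]]}}

```text
time: 2.32
ee_pos: [0.4638, 0.1051, 0.1749]
orientation: [[-0.982, 0.189, -0.004], [0.189, 0.982, -0.002], [0.004, -0.002, -1.0]]
contact_force: [-0.6, 0.2, -0.2]
gripper_width: 1.002
gripper_force: 0.0
```

Request:
{"op": "step_arm", "data": {"motion": [[[1,-0.1,-0.07,0.5,0,0,0],[1,0,0,0.45,0,0,0],[1,0,0,0,0,0,0],[1,0,0,0,0,0,0]]]}}

```text
time: 2.65
ee_pos: [0.4679, 0.1026, 0.1546]
orientation: [[-0.982, 0.189, -0.0], [0.189, 0.982, 0.0], [0.0, 0.0, -1.0]]
contact_force: [0.2, -0.4, -0.5]
gripper_width: 0.998
gripper_force: 0.0
```

```bash
python3 - <<'E'
from h import *
o=env.get_obs();print(o["ee_pos"],np.round(o["orientation"],4).tolist())
im=eyes.get_image("wrist");cv2.imwrite("pics/w2.png",im[:,:,::-1])
E
```

```text
[0.4679454  0.10260909 0.15461442] [[-0.9819, 0.1895, -0.0002], [0.1895, 0.9819, 0.0001], [0.0002, 0.0, -1.0]]
```

View pics/w2.png

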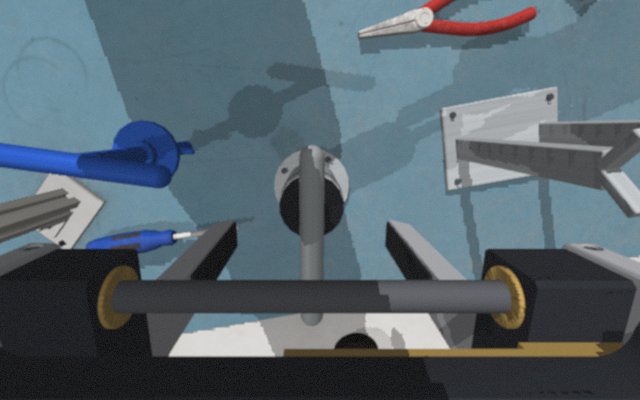

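The bar (312,148–320) is centred between the fingers, so I'll close.

Request:
{"op": "step_arm", "data": {"motion": [[[1,0.06,0,0.13,0,0,0],[-1,0,0,0,0,0,0],[-1,0,0,0,0,0,0],[-1,0,0,0,0,0,0],[-1,0,0,0,0,0,0],[-1,0,0,0,0,0,0],[-1,0,0,0,0,0,0],[-1,0,0,0,0,0,0]]], "newtons": 25}}

```text
time: 3.37
ee_pos: [0.4666, 0.102, 0.1507]
orientation: [[-0.982, 0.19, 0.0], [0.19, 0.982, -0.0], [-0.0, -0.0, -1.0]]
contact_force: [0.7, 0.1, -0.5]
gripper_width: 0.538
gripper_force: 0.0
```

Request:
{"op": "step_arm", "data": {"motion": [[[-1,0,0,0,0,0,0],[-1,0,0,0,0,0,0],[-1,0,0,0,0,0,0],[-1,0,0,0,0,0,0],[-1,0,0,0,0,0,0],[-1,0,0,0,0,0,0],[-1,0,0,0,0,0,0]]]}}

```text
time: 3.95
ee_pos: [0.4665, 0.102, 0.1506]
orientation: [[-0.982, 0.19, -0.0], [0.19, 0.982, -0.0], [0.0, -0.0, -1.0]]
contact_force: [-0.2, 0.2, -0.3]
gripper_width: 0.14
gripper_force: 25.0
```

Request:
{"op": "step_arm", "data": {"motion": [[[-1,0,0,-0.1,0,0,0],[-1,0,0,0,0,0,0.5],[-1,0,0,0,0,0,1],[-1,0,0,0,0,0,1],[-1,0,0,0,0,0,1],[-1,0,0,0,0,0,1],[-1,0,0,0,0,0,1],[-1,0,0,0,0,0,0.5]]]}}

```text
time: 4.62
ee_pos: [0.4665, 0.1021, 0.1533]
orientation: [[-0.607, 0.794, -0.0], [0.794, 0.607, -0.0], [-0.0, -0.0, -1.0]]
contact_force: [0.0, 0.4, -1.7]
gripper_width: 0.145
gripper_force: 25.0
```

Request:
{"op": "step_arm", "data": {"motion": [[[-1,0,0,0,0,0,0],[-1,0,0,-0.1,0,0,0],[-1,0,0,-0.06,0,0,0],[-1,0,0,-0.06,0,0,0],[-1,0,0,0,0,0,0],[-1,0,0,0,0,0,0]]]}}

```text
time: 5.12
ee_pos: [0.4666, 0.1021, 0.1588]
orientation: [[-0.614, 0.79, 0.0], [0.79, 0.614, 0.0], [-0.0, 0.0, -1.0]]
contact_force: [0.6, 0.1, -1.4]
gripper_width: 0.147
gripper_force: 25.0
```

Request:
{"op": "step_arm", "data": {"motion": [[[-1,0,0,-0.08,0,0,0],[-1,0,0,-0.08,0,0,0],[-1,0,0,0,0,0,0],[-1,0,0,0,0,0,0]]]}}

```text
time: 5.45
ee_pos: [0.4667, 0.1021, 0.1628]
orientation: [[-0.613, 0.79, 0.0], [0.79, 0.613, 0.0], [-0.0, 0.0, -1.0]]
contact_force: [1.0, 0.3, -1.5]
gripper_width: 0.142
gripper_force: 25.0
```

Request:
{"op": "step_arm", "data": {"motion": [[[-1,0,0,-0.15,0,0,0],[-1,0,0,-0.15,0,0,0],[-1,0,0,-0.15,0,0,0],[-1,0,0,-0.15,0,0,0],[-1,0,0,-0.2,0,0,0],[-1,0,0,0,0,0,0]]]}}

```text
time: 5.95
ee_pos: [0.467, 0.1022, 0.1837]
orientation: [[-0.613, 0.79, 0.001], [0.79, 0.613, 0.0], [-0.0, 0.001, -1.0]]
contact_force: [0.2, -0.9, -2.0]
gripper_width: 0.143
gripper_force: 25.0
```

```bash
python3 - <<'E'
from h import *
im=eyes.get_image("side");cv2.imwrite("pics/s2.png",cv2.resize(im[80:240,260:460,::-1],None,fx=3,fy=3))
E
```

```text
(no output)
```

View pics/s2.png

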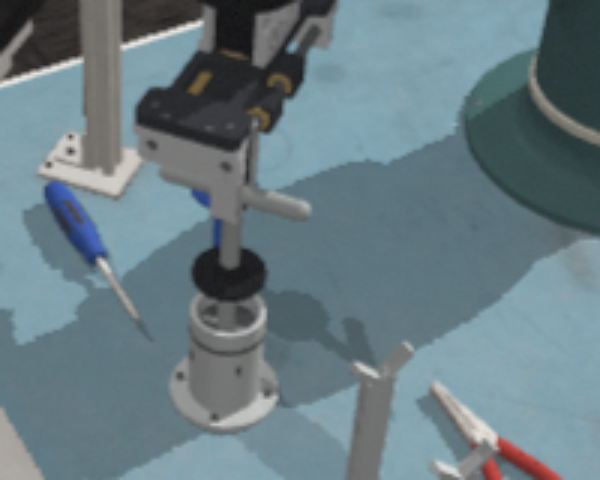

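The key is passing the catch: the collar is at (228,270) in the crop, well off the rim. I'll pull it right out.

Request:
{"op": "step_arm", "data": {"motion": [[[-1,0,0,-0.5,0,0,0],[-1,0,0,-1,0,0,0],[-1,0,0,-1,0,0,0],[-1,0,0,-1,0,0,0],[-1,0,0,-1,0,0,0],[-1,0,0,-1,0,0,0],[-1,0,0,-1,0,0,0],[-1,0,0,-1,0,0,0]]], "newtons": 40}}

```text
time: 6.67
ee_pos: [0.4663, 0.102, 0.3714]
orientation: [[-0.613, 0.79, -0.0], [0.79, 0.613, 0.0], [0.0, -0.0, -1.0]]
contact_force: [0.0, -0.6, -1.9]
gripper_width: 0.147
gripper_force: 40.0
```

Request:
{"op": "step_arm", "data": {"motion": [[[-1,0,0,0,0,0,0.5],[-1,0,0,0,0,0,1],[-1,0,0,0,0,0,1],[-1,0,0,0,0,0,1],[-1,0,0,0,0,0,1],[-1,0,0,0,0,0,0.9],[-1,0,0,0,0,0,0],[-1,0,0,0,0,0,0]]]}}

```text
time: 7.33
ee_pos: [0.4665, 0.1021, 0.3701]
orientation: [[-0.016, 1.0, -0.0], [1.0, 0.016, -0.0], [-0.0, -0.0, -1.0]]
contact_force: [0.7, 0.0, -2.8]
gripper_width: 0.14
gripper_force: 40.0
```

```bash
python3 - <<'E'
from h import *
import pickle
o=env.get_obs();p=eyes.camera_params("wrist");pickle.dump(p,open("w3.pkl","wb"))
print(o["ee_pos"],np.round(o["q"],3),np.round(o["orientation"],3).tolist())
a=eyes.get_image("wrist");cv2.imwrite("pics/w3.png",a[:,:,::-1])
cv2.imwrite("pics/s3.png",eyes.get_image("side")[:,:,::-1]);cv2.imwrite("pics/t3.png",eyes.get_image("top")[:,:,::-1])
s=cv2.imread("pics/s3.png")[60:310,270:450];t=cv2.imread("pics/t3.png")[150:260,230:410]
out=np.zeros((600,800,3),np.uint8);out[:375,:270]=cv2.resize(s,None,fx=1.5,fy=1.5);out[:220,280:640]=cv2.resize(t,None,fx=2,fy=2);w=cv2.resize(a[:,:,::-1],None,fx=.8,fy=.8);out[260:580,280:792]=w
cv2.imwrite("pics/m3.png",out)
E
```

```text
[0.46651054 0.10206943 0.37006142] [-0.787  0.019  0.519  1.741 -0.009  1.384 -0.251] [[-0.016, 1.0, -0.0], [1.0, 0.016, -0.0], [-0.0, -0.0, -1.0]]
```

View pics/m3.png

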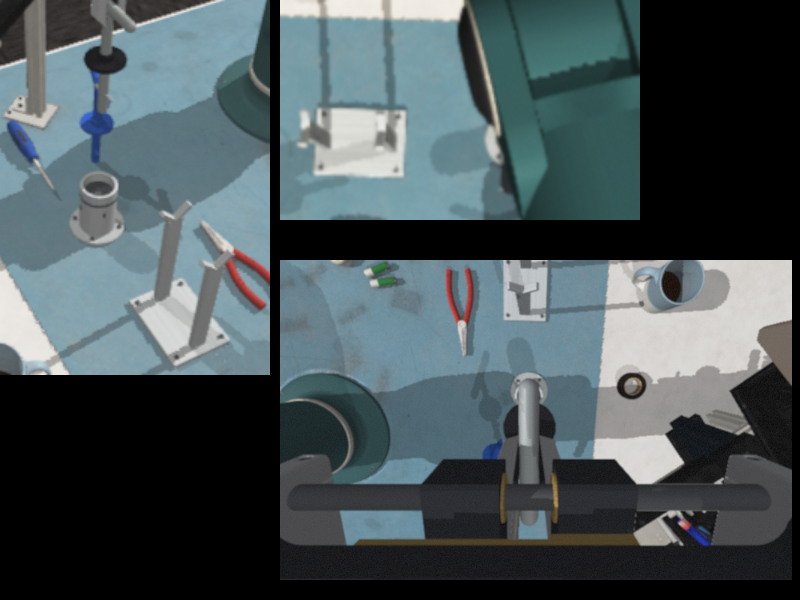

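The key is out and held upright in line with the rest, which is at (525,290) in the wrist panel. I'll cross-check the rest's position with the first wrist picture and move over it.

Request:
{"op": "step_arm", "data": {"motion": [[[-1,0.4,0,-0.3,0,0,0],[-1,0.8,0,0,0,0,0],[-1,1,0,0,0,0,0],[-1,1,0,0,0,0,0],[-1,0.8,0,0,0,0,0],[-1,0.4,0,0,0,0,0],[-1,0,0,0,0,0,0],[-1,0,0,0,0,0,0]]]}}

```text
time: 8.15
ee_pos: [0.4653, 0.2118, 0.3778]
orientation: [[-0.013, 1.0, -0.0], [1.0, 0.013, -0.001], [-0.001, -0.0, -1.0]]
contact_force: [0.4, -1.1, -1.6]
gripper_width: 0.141
gripper_force: 40.0
```

```bash
python3 - <<'E'
from h import *
import pickle
o=env.get_obs();p=eyes.camera_params("wrist");pickle.dump(p,open("w4.pkl","wb"))
print(o["ee_pos"],np.round(o["orientation"],3).tolist())
a=eyes.get_image("wrist");cv2.imwrite("pics/w4.png",a[:,:,::-1])
w1=pickle.load(open("w1.pkl","rb"))
for X in((.475,.2678,.193),(.4322,.2667,.193),(.4744,.3561,.193),(.4351,.3569,.193)):print(np.round(proj(p,np.array(X))),np.round(proj(w1,np.array(X))))
i1=cv2.imread("pics/w1.png")[90:200,380:580]
out=np.zeros((600,800,3),np.uint8);out[:330,:600]=cv2.resize(i1,None,fx=3,fy=3)
out[340:600,:800]=cv2.resize(a[40:170,150:550,::-1],None,fx=2,fy=2)
cv2.imwrite("pics/m4.png",out)
E
```

```text
[0.46531244 0.21182869 0.37776814] [[-0.013, 1.0, -0.0], [1.0, 0.013, -0.001], [-0.001, -0.0, -1.0]]
[319. 135.] [465. 180.]
[283. 135.] [460. 137.]
[320.  54.] [556. 162.]
[285.  53.] [556. 121.]
```

View pics/m4.png

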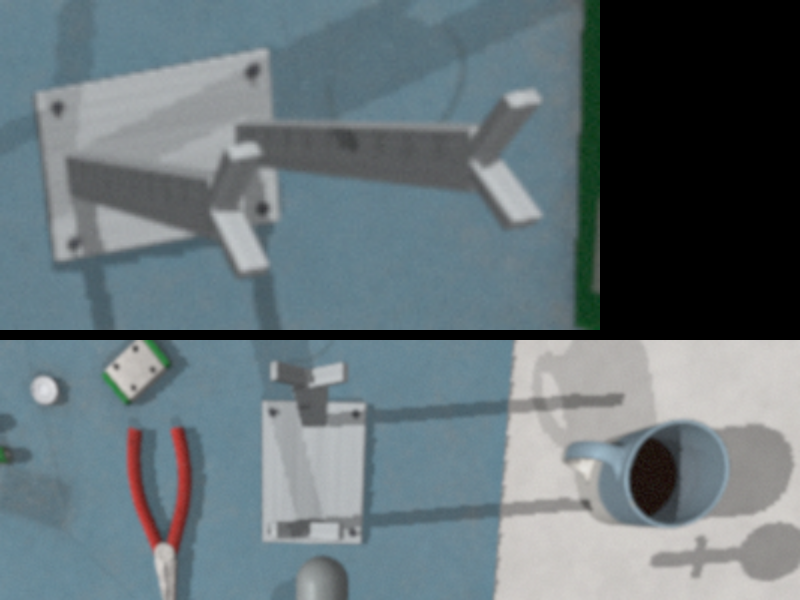

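```bash
python3 - <<'E'
from h import *
import pickle
p=pickle.load(open("w4.pkl","rb"));w=pickle.load(open("w1.pkl","rb"))
for u,v in((304,57),(304,134)):print(plane(p,u,v,.177).round(4),plane(p,u,v,.185).round(4))
# tips w1 (crop/3+(380,90)) against w4
f=lambda x,y:(w,380+x/3,90+y/3); g=lambda x,y:(p,150+x/2,40+(y-340)/2)
for n,a,b in(("near+",f(253,270),g(340,528)),("near-",f(242,148),g(277,528)),("far+",f(525,222),g(345,372)),("far-",f(525,95),g(271,374))):
    x,e=tri([a,b]);print(n,x.round(4),np.round(e,1))
S=eyes.camera_params("side")
E
```

```text
[0.4559 0.3565 0.177 ] [0.4561 0.3549 0.185 ]
[0.4566 0.2679 0.177 ] [0.4567 0.2681 0.185 ]
near+ [0.4759 0.2685 0.1907] [0.1 0.1]
near- [0.4368 0.2685 0.1889] [1.4 1.4]
far+ [0.4766 0.3545 0.194 ] [0.5 0.5]
far- [0.4354 0.3521 0.1976] [0.4 0.4]
```

Request:
{"op": "step_arm", "data": {"motion": [[[-1,0.5,-0.1,0,0,0,0],[-1,1,-0.1,0,0,0,0],[-1,1,-0.1,0,0,0,0],[-1,1,0,0,0,0,0],[-1,0.5,0,0,0,0,0],[-1,0,0,0,0,0,0],[-1,0,0,0,0,0,0],[-1,0,0,0,0,0,0]]]}}

```text
time: 8.87
ee_pos: [0.457, 0.3107, 0.3779]
orientation: [[-0.01, 1.0, 0.0], [1.0, 0.01, -0.0], [-0.0, 0.0, -1.0]]
contact_force: [-0.0, 0.3, -2.2]
gripper_width: 0.137
gripper_force: 40.0
```

Request:
{"op": "step_arm", "data": {"motion": [[[-1,0.03,-0.02,0.5,0,0,0],[-1,0,0,1,0,0,0],[-1,0,0,1,0,0,0],[-1,0,0,1,0,0,0],[-1,0,0,1,0,0,0],[-1,0,0,1,0,0,0],[-1,0,0,1,0,0,0],[-1,0,0,0.5,0,0,0]]]}}

```text
time: 9.53
ee_pos: [0.4556, 0.3108, 0.2004]
orientation: [[-0.01, 1.0, -0.002], [1.0, 0.01, -0.002], [-0.002, -0.002, -1.0]]
contact_force: [-1.4, 0.1, -2.3]
gripper_width: 0.138
gripper_force: 40.0
```

Request:
{"op": "step_arm", "data": {"motion": [[[-1,0,0,0.4,0,0,0],[-1,0,0,0,0,0,0],[-1,0,0,0,0,0,0]]]}}

```text
time: 9.78
ee_pos: [0.4565, 0.3122, 0.1932]
orientation: [[-0.011, 1.0, 0.0], [1.0, 0.011, 0.0], [0.0, 0.0, -1.0]]
contact_force: [-0.4, 0.0, -1.6]
gripper_width: 0.137
gripper_force: 40.0
```

```bash
python3 - <<'E'
from h import *
o=env.get_obs();print(o["ee_pos"],np.round(o["contact_force"],1))
a=eyes.get_image("wrist")[:,:,::-1];s=eyes.get_image("side")[:,:,::-1]
out=np.zeros((600,800,3),np.uint8);out[:600,:400]=cv2.resize(s[160:310,340:440],(400,600));out[:300,400:]=cv2.resize(a[50:350,110:510],(400,300))
cv2.imwrite("pics/m5.png",out)
E
```

```text
[0.45645833 0.31223273 0.19324235] [-0.4  0.  -1.6]
```

View pics/m5.png

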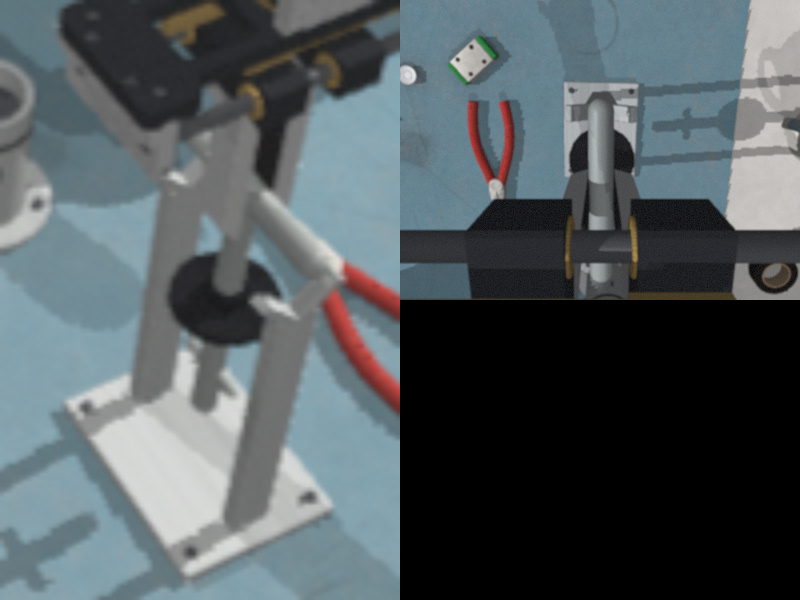

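The shaft hangs between the legs and the bar is above both notches, so I'll lower it gently.

Request:
{"op": "step_arm", "data": {"motion": [[[-1,0,0,0.3,0,0,0],[-1,0,0,0.3,0,0,0],[-1,0,0,0.2,0,0,0],[-1,0,0,0.16,0,0,0],[-1,0,0,0,0,0,0],[-1,0,0,0,0,0,0]]], "newtons": 20}}

```text
time: 10.38
ee_pos: [0.456, 0.3126, 0.1684]
orientation: [[-0.012, 1.0, -0.0], [1.0, 0.012, -0.0], [-0.0, -0.0, -1.0]]
contact_force: [0.2, -0.3, -0.7]
gripper_width: 0.144
gripper_force: 20.0
```

Request:
{"op": "step_arm", "data": {"motion": [[[-1,0,0,0.05,0,0,0],[-1,0,0,0.05,0,0,0],[-1,0,0,0,0,0,0],[-1,0,0,0,0,0,0]]]}}

```text
time: 10.72
ee_pos: [0.4561, 0.3128, 0.1663]
orientation: [[-0.012, 1.0, 0.0], [1.0, 0.012, 0.0], [0.0, 0.0, -1.0]]
contact_force: [0.5, 0.6, -0.4]
gripper_width: 0.145
gripper_force: 20.0
```

Request:
{"op": "step_arm", "data": {"motion": [[[-1,0,0,0.04,0,0,0],[-1,0,0,0.02,0,0,0],[-1,0,0,0,0,0,0],[-1,0,0,0,0,0,0]]]}}

```text
time: 11.05
ee_pos: [0.4563, 0.3129, 0.1655]
orientation: [[-0.012, 1.0, 0.0], [1.0, 0.012, 0.001], [0.001, 0.0, -1.0]]
contact_force: [-4.5, -2.1, 12.0]
gripper_width: 0.143
gripper_force: 20.0
```

Seated (12 N upward). I'll release.

Request:
{"op": "step_arm", "data": {"motion": [[[-0.6,0,0,-0.03,0,0,0],[-0.5,0,0,0,0,0,0],[-0.4,0,0,0,0,0,0],[-0.2,0,0,0,0,0,0],[0,0,0,0,0,0,0],[0.2,0,0,0,0,0,0],[0.2,0,0,0,0,0,0],[0.2,0,0,0,0,0,0]]]}}

```text
time: 11.72
ee_pos: [0.456, 0.3127, 0.1654]
orientation: [[-0.012, 1.0, -0.0], [1.0, 0.012, -0.0], [-0.0, -0.0, -1.0]]
contact_force: [-0.5, -0.2, -0.4]
gripper_width: 0.587
gripper_force: 0.0
```

Request:
{"op": "step_arm", "data": {"motion": [[[0.2,0,0,0,0,0,0],[0.2,0,0,-0.2,0,0,0],[0.2,0,0,-0.5,0,0,0],[0.2,0,0,-1,0,0,0],[0.2,0,0,-1,0,0,0],[0.2,0,0,-1,0,0,0],[0.2,0,0,-1,0,0,0],[0.2,0,0,0,0,0,0]]]}}

```text
time: 12.38
ee_pos: [0.4575, 0.3135, 0.2879]
orientation: [[-0.012, 1.0, 0.005], [1.0, 0.012, 0.004], [0.004, 0.005, -1.0]]
contact_force: [0.4, 0.0, 0.3]
gripper_width: 0.601
gripper_force: 0.0
```

```bash
python3 - <<'E'
from h import *
o=env.get_obs();print(o["ee_pos"],np.round(o["contact_force"],1))
a=eyes.get_image("wrist")[:,:,::-1];s=eyes.get_image("side")[:,:,::-1]
out=np.zeros((600,800,3),np.uint8);out[:600,:400]=cv2.resize(s[160:310,340:440],(400,600));out[:300,400:]=cv2.resize(a[50:350,110:510],(400,300));out[310:560,400:]=cv2.resize(s,(400,250))
cv2.imwrite("pics/m6.png",out)
E
```

```text
[0.45749382 0.3135463  0.28791263] [0.4 0.  0.3]
```

View pics/m6.png

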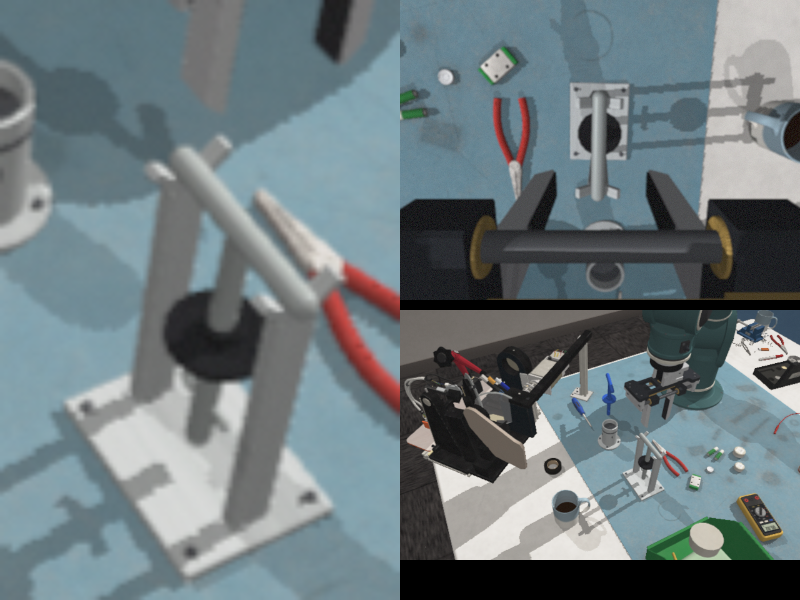

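The bar lies in both notches ((185,160) and (310,300) in the crop), the shaft hangs between the legs, the gripper is clear, and the bystanders are untouched.

```bash
python3 -c "
from station import order
print(order.hand_in())"
```

```text
the job is handed in; nothing more can be done
None
```

The steel T-key is out of its socket and hanging in both notches of the rest; I let go, the mug, screwdriver, pliers and tape look undisturbed in the last picture, and I handed the job in at about 12.5 s (no verdict came back).

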